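# Lift the egg rack off the pot and take the egg with the tongs

## Task

Lift the egg rack off the little pot with the egg in it (it has a black cross grip on top) and set it down upright in the middle of the white plate, then let go of it. Then take the tongs, close their two jaws on the egg, lift it out of the rack without touching it with the fingers, and finish while still holding it still in the tongs, about 12 cm above where it sat; nothing is put down at the end. Leave the rack standing on the plate and do not disturb the salt shaker, pepper mill and lemon.

Things in the scene. Friction and masses are not known exactly. Their poses are not given: they have to be found in the camera images.
- pot: small round steel pot on the hob, 112 mm across, 70 mm high, fixed, open at the top, two small wire lugs. Origin: centre of its underside. The rack sits on its rim.
- plate: white dinner plate, 200 mm across, 18 mm high, fixed. Origin: centre of its underside. Flat inner floor 8 mm above the origin, flat to 64 mm from the centre; from there the rim rises to 18 mm. Whether the pot or the plate stands on the left changes.
- rack: loose steel egg rack, 0.2 kg. Origin: centre of the underside of its foot (90 mm across, 12 mm high, at first inside the pot's 104 mm mouth), z up. On it a flange 132 mm across, 4 mm thick, rests with 2 mm ribs on the pot's rim; on that three rings, 42 mm across, 14 mm high, centred 42 mm out: one at the rack's -x (holds the egg), two empty at 60 degrees either side of +x. A post carries the grip.
- rack_grip (a point): centre of the rack's black cross grip, 106 mm above the rack's origin: a block 14 mm thick (along the rack's x), 36 mm long (along the rack's y) and 24 mm high. Grip it from above across the 14 mm; the egg's top is then 32 mm below the grip's centre.
- egg: hard-boiled brown hen's egg, 43 mm across, 56 mm tall, 60 g, standing upright and loose in the rack's ring on the -x side, about 2 mm above the flange. Origin: its lower end, z along its length.
- egg_mid (a point): middle of the egg at its widest (43 mm), 26 mm above its lower end; about 44 mm above the rack's origin while it sits in the rack, and 28 mm above the flange. The ring's top is 14 mm above the flange.
- tongs: kitchen tongs lying flat, 245 mm long, 0.12 kg, balanced near the origin. Origin: underside, midway between two grey rubber sleeves, 100 mm ahead of the pivot; x to the tips, z up. Sleeves: 24 mm high, 90 mm long, 58 mm over their outsides while open: grip both together from above across this. Jaws move sideways (y), sprung open, see tongs_left.
- tongs_tip (a point): point midway between the jaws, 100 mm ahead of the tongs' origin along x, 12 mm above the underside. Each jaw is 36 mm long (18 mm either way along x) and 18 mm high, with two upright lips 26 mm apart that take the egg between them; open, the gap between the lips is 70 mm. Bring this point to the egg's middle before closing.
- tongs_left: the tongs' +y arm with its sleeve and jaw; origin at the pivot, underside. The arms move together. At the sleeves' middle a grip of 8 N begins to close them; at 11 N the sleeves measure 40 mm and the jaws meet the egg; half of any further grip force reaches the egg. Sleeves held at 50 to 57 mm: tongs can be carried open. A grip of 25 N holds the egg securely.
- tongs_right: the tongs' -y arm with its sleeve and jaw; origin at the pivot, on the underside.
- salt_shaker: glass salt shaker, 44 mm across, 90 mm high, at the back; to be left alone. Origin: centre of its underside.
- pepper_mill: dark wooden pepper mill, 58 mm across, 170 mm high, at the back; to be left alone. Origin: centre of its underside.
- lemon: lemon, 78x55x56 mm, on the right; to be left alone. Origin: its underside.

How it is judged:
By the outcome, as a careful person would: the job done as asked, in the order asked, and still so for the second after the job is handed in, while the arm keeps its last pose, push and grip.
It also fails if it takes over 72 s, if anything falls off the work surface, if the arm or the gripper's body presses on something with over 40 N, if the wrist force passes 120 N, or if a joint passes its speed limit or range.

## Robot

A 7-joint arm with a two-finger parallel gripper is mounted at the origin on a cart in front of the work surface, level with it; the furniture and walls round the work are solid. World frame = base frame: x ahead of the robot, y to its left, z up, the work surface at z = 0. Lengths are in m, angles in rad, forces in N, time in s.
With the tool pointing down it reaches from about 0.425 to 0.875 m from the base axis. Payload 9.9 kg.
Tool frame: the origin (TCP) lies midway between the tips of the shut fingers; the grasp point (between the pads) lies env.pinch_z behind it (env.pinch_z is the distance from the TCP to the grasp point, in m); z points along the fingers, y is the line along which they close (so a half turn about z gives the same grasp; the last joint's range is limited). The gripper opens to 85 mm and grips with 20 to 120 N. Pads are 22 mm wide; open, the fingers measure 114 mm over their backs; the gripper's body (76 mm by 85 mm) begins 54 mm behind the grasp point. The pads swing forward as they close: fully open they stand 13 mm farther back than shut.
Start: joints at [1.197, 0.576, 0.025, 1.437, -0.015, 1.129, -0.057], TCP at [0.193, -0.647, 0.231] pointing down, gripper open.
Joint ranges: [-2.76, 2.76], [-0.34, 2.15], [-1.52, 1.57], [0.19, 2.46], [-1.09, 4.23], [0.17, 1.99], [-2.82, 2.82]. Speed limits (rad/s): [2.22, 2.22, 3.01, 3.01, 3.14, 3.14, 3.14].

## Interface

Orientations are given as [roll, pitch, yaw] about the fixed x, y, z axes, in that order (R = Rz(yaw) Ry(pitch) Rx(roll)).
In Python, from plant import env gives the robot as it stands.
- The arm moves only by the shell command python3 -m crank 'ROWS' [FORCE]. ROWS is JSON, one flat list of numbers, 7 for each row, row after row: the turn, a rotation vector about the tool's x, y, z in rad, then the shift along the tool's x, y, z in m, then the opening, from -1 (shut) to 1 (fully open). A call has 1 to 8 rows; each row is the pose to reach, as a shift and turn from the pose commanded when the call began, along the tool's axes at that moment; what a row does not reach only later rows make up. A row lasts 1/12 s, in which the tool goes at most 41.7 mm and 7.16 degrees, less where a joint would pass 70% of its speed; a pose out of reach is approached as far as the arm can. A call with a gripper value outside its range is refused whole. The fingers move at their own pace and stop on an object; FORCE is the grip in N (left out, the last holds). Time passes only in rows, so rows that repeat a pose let the fingers close. It gives the time, the measured TCP pose, the force, the opening and the grip force at its end, in the units of the state.
- env.get_state(): the state, without advancing time (a new reading comes with each control period).
- env.get_image(name): name is "scene" or "top"; returns (picture, depth): 400x640x3 uint8, red, green, blue; 400x640 float32, m along the optical axis (not along the pixel's ray), 0 where there is no reading.
- env.camera_model(name): a dict with "fx", "fy", "cx", "cy" (pixels), "R" (3x3) and "t" (3): a world point X has camera coordinates R X + t. Camera axes: x right, y down, z forward; pixel columns grow to the right and rows downward; lengths in m; the calibration is good to about 2 mm. A picture is of the moment at which its call begins. camera_model takes no time and is no camera call.
- env.job_done(): hands the job in; it is judged then, once.
The state is a dict: "clock": time; "joint_pos": joint angles; "joint_vel": joint speeds; "joint_efforts": joint torques, N m; "eef_pos": TCP position; "tool_rot": TCP orientation; "force": force on the tool from outside, world axes, zero at the start; "wrist_torque": the same for the moment, N m; "gripper_width": finger opening in m; "finger_force": force on a finger pad.
Only numpy, scipy, OpenCV 4.12 (cv2) and the standard library are available. Lean on these libraries where they do the work, as an engineer would, in place of code of your own. Each camera call takes 0.05 s, during which the arm holds its last target. There are 200 camera calls.

## Working session

There is one attempt and no reset: what is moved stays moved. The work goes in short steps, Python scripts to look and compute and a shell command to move; the robot and the scene stay as the last step left them, time stands still between calls to the robot, and variables do not carry over. Pictures are saved under pics/ and viewed, at most 13 in all, crops included, and the job is handed in when it is done.

```bash
mkdir -p pics; ls; python3 - <<'E'
from plant import env
import cv2,numpy as np
s=env.get_state();print({k:np.round(v,3) for k,v in s.items()},env.pinch_z)
for n in("scene","top"):
    im,d=env.get_image(n);cv2.imwrite(f"pics/{n}0.png",im[...,::-1]);np.savez(f"/tmp/{n}0",im=im,d=d)
    c=env.camera_model(n);print(n,{k:np.round(v,3).tolist() for k,v in c.items()},(d>0).mean())
E
```

```text
pics
{'clock': np.float64(0.0), 'joint_pos': array([ 1.197,  0.577,  0.025,  1.438, -0.015,  1.129, -0.057]), 'joint_vel': array([-0.001,  0.001,  0.001, -0.   ,  0.   , -0.001, -0.   ]), 'joint_efforts': array([ 1.0000e-03, -7.6575e+01,  2.2500e+00, -2.8597e+01,  1.5000e-02,
        1.3000e-02,  0.0000e+00]), 'eef_pos': array([ 0.193, -0.646,  0.23 ]), 'tool_rot': array([-3.14,  0.  ,  0.29]), 'force': array([-0.358,  0.801, -0.271]), 'wrist_torque': array([ 0.001, -0.026, -0.017]), 'finger_force': np.float64(0.0), 'gripper_width': np.float64(0.085)} 0.0187
scene {'fx': 429.737, 'fy': 429.737, 'cx': 323.818, 'cy': 198.521, 'R': [[-0.731, -0.682, 0.019], [-0.392, 0.398, -0.83], [0.558, -0.614, -0.558]], 't': [0.379, 0.346, 0.659]} 0.99634765625
top {'fx': 459.743, 'fy': 459.743, 'cx': 317.585, 'cy': 201.516, 'R': [[-0.01, -1.0, -0.005], [-0.988, 0.011, -0.153], [0.153, 0.004, -0.988]], 't': [-0.059, 0.579, 1.359]} 0.99595703125
```

View pics/top0.png

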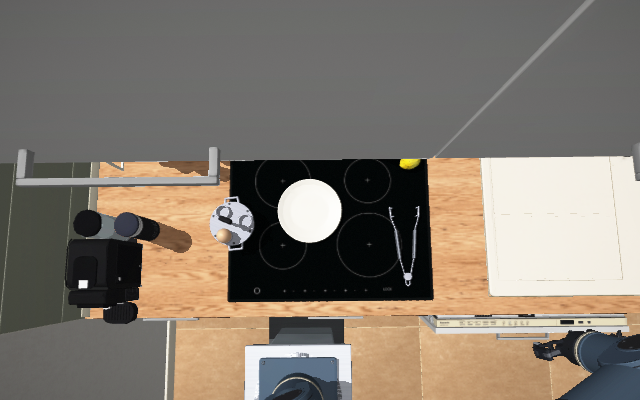

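View pics/scene0.png

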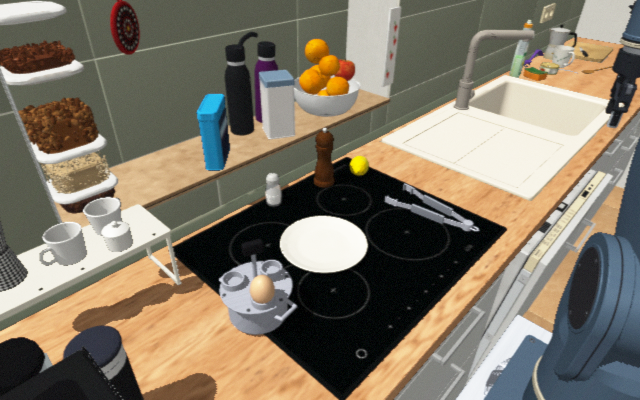

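The top view shows the pot at (233,224) with the egg at (223,237), the plate at (310,211), and the tongs with their pivot at (407,280) and tips at (403,208). In the scene view the egg is at (262,290) and the black grip at (252,245).

```bash
cat > h.py <<'E'
import numpy as np,cv2
from plant import env
def cloud(n,d):
    c=env.camera_model(n);v,u=np.mgrid[:400,:640]
    P=np.stack([(u-c["cx"])/c["fx"]*d,(v-c["cy"])/c["fy"]*d,d],-1)
    return (P-c["t"])@np.array(c["R"])
def ray(n,u,v,z):
    c=env.camera_model(n);R=np.array(c["R"]);o=-R.T@c["t"]
    r=R.T@np.array([(u-c["cx"])/c["fx"],(v-c["cy"])/c["fy"],1]);return o+r*(z-o[2])/r[2]
def tri(a,b):
    A=[];B=[]
    for n,(u,v) in zip(("scene","top"),(a,b)):
        c=env.camera_model(n);R=np.array(c["R"]);t=np.array(c["t"])
        x=(u-c["cx"])/c["fx"];y=(v-c["cy"])/c["fy"]
        A+=[R[0]-x*R[2],R[1]-y*R[2]];B+=[x*t[2]-t[0],y*t[2]-t[1]]
    return np.linalg.lstsq(np.array(A),np.array(B),rcond=None)[0]
def blob(m):
    k,l,s,c=cv2.connectedComponentsWithStats(m.astype(np.uint8));i=1+s[1:,4].argmax();return l==i,c[i],s[i]
E
python3 - <<'E'
from h import *
cs={}
for n in("scene","top"):
    z=np.load(f"/tmp/{n}0.npz");im=z["im"].astype(int);d=z["d"];P=cloud(n,d);hsv=cv2.cvtColor(z["im"],cv2.COLOR_RGB2HSV)
    cs[n]={}
    v,u=np.mgrid[:400,:640]
    box=(lambda a,b,c,e:(u>=a)&(u<b)&(v>=c)&(v<e))
    B=box(215,300,225,335) if n=="scene" else box(205,258,192,256)
    egg=B&(hsv[...,0]<22)&(hsv[...,1]>70)&(im[...,0]>120)&(P[...,2]>.05)
    m,c,s=blob(egg);cs[n]["egg"]=c;print(n,"egg",c,s,P[m].mean(0),P[m].max(0))
    blk=B&(im.max(-1)<70)&(P[...,2]>.13)
    m,c,s=blob(blk);cs[n]["grip"]=c;print("grip",c,s,P[m].mean(0),P[m].min(0),P[m].max(0))
    pl=(box(260,380,205,285) if n=="scene" else box(270,350,170,250))&(im.min(-1)>150)
    m,c,s=blob(pl);e=cv2.fitEllipse(cv2.findContours(m.astype(np.uint8),0,1)[0][0]);print("plate",e,ray(n,*e[0],.018),P[m].mean(0))
    for nm,zl,zh in(("flange",.07,.078),("tongs",.006,.06)):
        b=B if nm=="flange" else (box(375,485,175,240) if n=="scene" else box(380,425,195,292))
        m=b&(P[...,2]>zl)&(P[...,2]<zh)
        Q=P[m];print(nm,m.sum(),Q.mean(0),Q.min(0),Q.max(0))
    img=z["im"][...,::-1]
    a=img[225:335,205:305] if n=="scene" else img[190:260,200:263]
    t=img[175:240,375:485] if n=="scene" else img[195:295,375:435]
    r=lambda x:cv2.resize(x,(390,540 if n=="top" else 300),interpolation=cv2.INTER_NEAREST)
    cv2.imwrite(f"pics/c_{n}.png",np.hstack([r(a),r(t)]))
print("egg",tri(cs["scene"]["egg"],cs["top"]["egg"]),"grip",tri(cs["scene"]["grip"],cs["top"]["grip"]))
Pt=cloud("top",np.load("/tmp/top0.npz")["d"])
for q in((300,60),(300,140),(120,180),(215,160),(100,100)):print(q,Pt[q[1],q[0]])
E
```

```text
scene egg [262.26078029 289.65913758] [250 275  24  28 487] [0.4616566  0.21556624 0.1181838 ] [0.48560862 0.52596938 0.64737231]
grip [251.72909699 247.28428094] [241 239  22  18 299] [0.50557523 0.19692187 0.17319741] [0.04524841 0.17602751 0.15126275] [0.52339233 0.52596938 0.64737231]
plate ((323.2417907714844, 243.83477783203125), (55.57619094848633, 86.62902069091797), 91.51527404785156) [ 0.550031   -0.03096062  0.018     ] [ 0.55543047 -0.03698802  0.01301961]
flange 1779 [0.50715288 0.19895928 0.07574583] [0.44615549 0.12701912 0.07015518] [0.57824175 0.25784202 0.07796427]
tongs 938 [ 0.44703545 -0.32906198  0.01529821] [ 0.32308884 -0.37812565  0.00603781] [ 0.56605413 -0.28389575  0.02617848]
top egg [223.43609023 235.55639098] [216 229  14  14 133] [0.4701014  0.20118083 0.13532722] [0.49041481 0.2267862  1.43153034]
grip [225.09375 219.375  ] [219 216  13   8  64] [0.50866085 0.18445899 0.19687992] [ 0.36345464 -0.0705794   0.15953122] [0.52100005 0.20628305 1.43153034]
plate ((309.04656982421875, 210.37747192382812), (62.49887466430664, 62.848506927490234), 46.131553649902344) [ 0.5550115  -0.03852817  0.018     ] [ 0.5551596  -0.03858011  0.01871057]
flange 721 [0.51250979 0.18736221 0.0754309 ] [0.44689479 0.12626871 0.07025899] [0.57497365 0.2547852  0.07798925]
tongs 639 [ 0.44558735 -0.32685388  0.01522432] [ 0.30551448 -0.39475931  0.00600134] [ 0.60258668 -0.25546921  0.03315724]
egg [0.47257495 0.20754729 0.1044271 ] grip [0.5127903  0.19144944 0.16542411]
(300, 60) [ 0.48993326 -0.05994457  1.17154998]
(300, 140) [ 0.48934889 -0.05276653  1.00531007]
(120, 180) [0.45599577 0.12588642 0.98735184]
(215, 160) [0.47550722 0.03280383 0.98594832]
(100, 100) [0.48930673 0.08809454 1.11319896]
```

View pics/c_top.png

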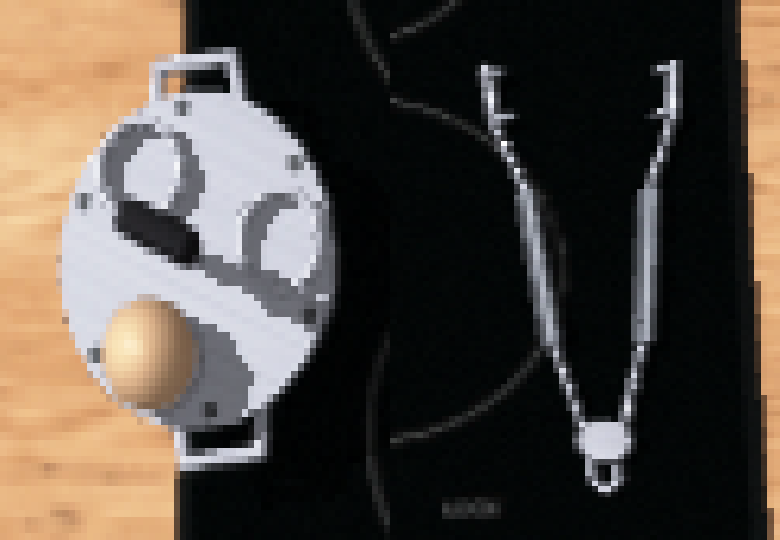

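View pics/c_scene.png

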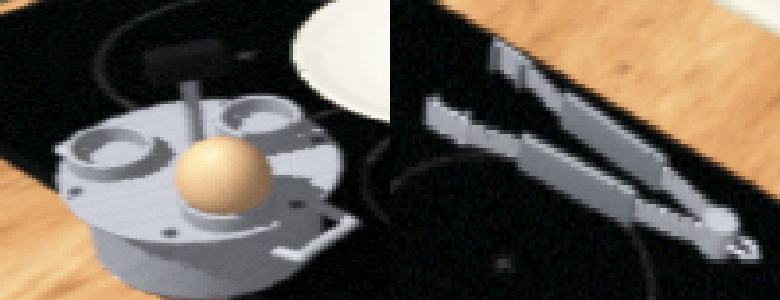

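The crops show the grip bar in the top view from (219,217) to (232,223). The egg is on the rack's robot side. The tongs' jaws are near (390,212) and (418,212), with the pivot at (408,277), and the tips point along about +x.

```bash
cat >> h.py <<'E'
def go(x,y,z,yaw):
    s=env.get_state();from scipy.spatial.transform import Rotation as R
    r0=R.from_euler("xyz",s["tool_rot"]);r1=R.from_euler("xyz",[np.pi,0,yaw])
    sh=r0.inv().apply(np.array([x,y,z])-s["eef_pos"]);rv=(r0.inv()*r1).as_rotvec()
    print("turn",rv.round(3),"shift",sh.round(4),"rows",np.ceil(max(np.linalg.norm(sh)/.0417,np.linalg.norm(rv)/.125)))
E
python3 - <<'E'
from h import *
for n in("scene","top"):
    z=np.load(f"/tmp/{n}0.npz");P=cloud(n,z["d"]);im=z["im"]
    Q=P[(abs(P[...,0]-.512)<.035)&(abs(P[...,1]-.191)<.035)&(P[...,2]>.152)&(P[...,2]<.2)]
    print(n,"grip",len(Q),Q.min(0),Q.max(0),np.median(Q,0),cv2.minAreaRect(Q[:,:2].astype(np.float32)*1000))
    F=P[(np.hypot(P[...,0]-.512,P[...,1]-.191)<.072)&(P[...,2]>.07)&(P[...,2]<.0785)]
    print("flange circ",cv2.minEnclosingCircle(F[:,:2].astype(np.float32)*1000))
    T=P[(abs(P[...,0]-.45)<.17)&(abs(P[...,1]+.33)<.09)&(P[...,2]>.007)&(P[...,2]<.05)]
    for a,b in((.30,.34),(.34,.36),(.39,.41),(.43,.45),(.47,.49),(.54,.56),(.56,.58),(.58,.605)):
        S=T[(T[:,0]>a)&(T[:,0]<b)]
        if len(S): m=(S[:,1].min()+S[:,1].max())/2;print(a,len(S),S[:,1].min(),S[:,1].max(),"mid",m,"inner",S[S[:,1]<m][:,1].max(),S[S[:,1]>m][:,1].min(),S[:,2].max())
for p in((390.4,211.7),(418,211.7),(408,276.5)):print(ray("top",*p,.015))
go(.47,-.2,.33,1.187);go(.512,.191,.25,1.187)
E
```

```text
scene grip 295 [0.49919388 0.17602751 0.15404027] [0.52339233 0.21075918 0.17930719] [0.50831715 0.1950675  0.17130046] ((511.1935729980469, 192.6197967529297), (35.707027435302734, 15.035487174987793), 66.22496795654297)
flange circ ((512.068603515625, 191.78591918945312), 66.39508056640625)
0.3 23 -0.341976971266963 -0.32709344510908245 mid -0.33453520818802274 inner -0.33635996489124365 -0.33340482888708184 0.017262505684011765
0.34 82 -0.3449629009162457 -0.3203230330705392 mid -0.33264296699339246 inner -0.333451124024324 -0.33256137782854267 0.02431374046640434
0.39 75 -0.35698800223775623 -0.3051569924762336 mid -0.33107249735699495 inner -0.34866577719518377 -0.31855866701429225 0.023696630159536453
0.43 99 -0.3604124638592814 -0.301155705353521 mid -0.3307840846064012 inner -0.3520134469760647 -0.3117276177388996 0.02574051798659789
0.47 92 -0.36733023363474854 -0.2951263572510218 mid -0.3312282954428852 inner -0.3546564328601228 -0.30744149886374456 0.026178477661753068
0.54 64 -0.37759826361796517 -0.2838957455727196 mid -0.3307470045953424 inner -0.3699441645447187 -0.293
[... 1139 characters left out ...]
70503 0.0318065506648784
0.54 37 -0.406455576143545 -0.24092606661857274 mid -0.32369082138105887 inner -0.35677929945225384 -0.3218511462524155 0.027912872766436808
0.56 14 -0.37611253768660824 -0.2860509639180574 mid -0.3310817508023328 inner -0.3326325178426634 -0.31962873966747607 0.025342917345043268
0.58 12 -0.39226998383358314 -0.24195947041552096 mid -0.317114727124552 inner -0.3391769477428786 -0.31476708008180265 0.01066457096851336
[ 0.5484416  -0.29101304  0.015     ]
[ 0.54748272 -0.37659544  0.015     ]
[ 0.34938244 -0.33753905  0.015     ]
turn [-0.001 -0.001 -0.897] shift [ 0.3932 -0.3488 -0.099 ] rows 13.0
turn [-0.001 -0.001 -0.897] shift [ 0.5452 -0.7113 -0.0184] rows 22.0
```

```bash
python3 -m crank '[0,0,-0.9,0.393,-0.349,-0.099,1, 0,0,-0.9,0.393,-0.349,-0.099,1, 0,0,-0.9,0.393,-0.349,-0.099,1, 0,0,-0.9,0.393,-0.349,-0.099,1, 0,0,-0.9,0.393,-0.349,-0.099,1, 0,0,-0.9,0.393,-0.349,-0.099,1, 0,0,-0.9,0.393,-0.349,-0.099,1, 0,0,-0.9,0.393,-0.349,-0.099,1]' && python3 -c "
from h import *
go(.49,-.1,.3,1.169);go(.512,.1915,.24,1.169)"
```

```text
clock: 0.77
eef_pos: [0.3659, -0.3665, 0.2932]
tool_rot: [-3.141, 0.0, 1.197]
force: [1.7, -0.6, 0.0]
gripper_width: 0.0855
finger_force: 0.0
turn [-0.     0.     0.028] shift [ 0.2934  0.0183 -0.0068] rows 8.0
turn [-0.     0.     0.028] shift [ 0.5729 -0.0675  0.0532] rows 14.0
```

```bash
python3 -m crank '[0,0,0.028,0.293,0.018,-0.007,1, 0,0,0.028,0.293,0.018,-0.007,1, 0,0,0.028,0.293,0.018,-0.007,1, 0,0,0.028,0.293,0.018,-0.007,1, 0,0,0.028,0.293,0.018,-0.007,1, 0,0,0.028,0.293,0.018,-0.007,1, 0,0,0.028,0.573,-0.068,0.053,1, 0,0,0.028,0.573,-0.068,0.053,1]' && python3 -c "
from h import *
go(.512,.1915,.23,1.169)"
```

```text
clock: 1.43
eef_pos: [0.4835, -0.0592, 0.2843]
tool_rot: [3.141, -0.0, 1.162]
force: [0.8, -0.3, -0.7]
gripper_width: 0.0854
finger_force: 0.0
turn [ 0.001 -0.    -0.007] shift [ 0.2413 -0.0736  0.0544] rows 7.0
```

```bash
python3 -m crank '[0,0,-0.007,0.241,-0.074,0.054,1, 0,0,-0.007,0.241,-0.074,0.054,1, 0,0,-0.007,0.241,-0.074,0.054,1, 0,0,-0.007,0.241,-0.074,0.054,1, 0,0,-0.007,0.241,-0.074,0.054,1, 0,0,-0.007,0.241,-0.074,0.054,1, 0,0,-0.007,0.241,-0.074,0.054,1, 0,0,-0.007,0.241,-0.074,0.054,1]' && python3 -c "
from h import *
go(.512,.1915,.147,1.169)"
```

```text
clock: 2.1
eef_pos: [0.5099, 0.1932, 0.2295]
tool_rot: [-3.139, -0.0, 1.175]
force: [0.2, -0.9, -0.5]
gripper_width: 0.0856
finger_force: 0.0
turn [-0.002 -0.     0.006] shift [-0.0008  0.0028  0.0825] rows 2.0
```

```bash
python3 -m crank '[0,0,0,0,0.002,0.03,1, 0,0,0,0,0.002,0.06,1, 0,0,0,0,0.002,0.082,1, 0,0,0,0,0.002,0.082,1, 0,0,0,0,0.002,0.082,1, 0,0,0,0,0.002,0.082,1, 0,0,0,0,0.002,0.082,1]' && python3 -c "
from h import *
go(.512,.1915,.147,1.169)
im,d=env.get_image('scene');cv2.imwrite('pics/s1.png',cv2.resize(im[195:345,190:340,::-1],(560,560)))"
```

```text
clock: 2.68
eef_pos: [0.5138, 0.1885, 0.1502]
tool_rot: [3.14, -0.002, 1.168]
force: [-0.4, 0.3, 0.3]
gripper_width: 0.0854
finger_force: 0.0
turn [ 0.002 -0.002 -0.001] shift [ 0.002  -0.0028  0.0032] rows 1.0
```

View pics/s1.png

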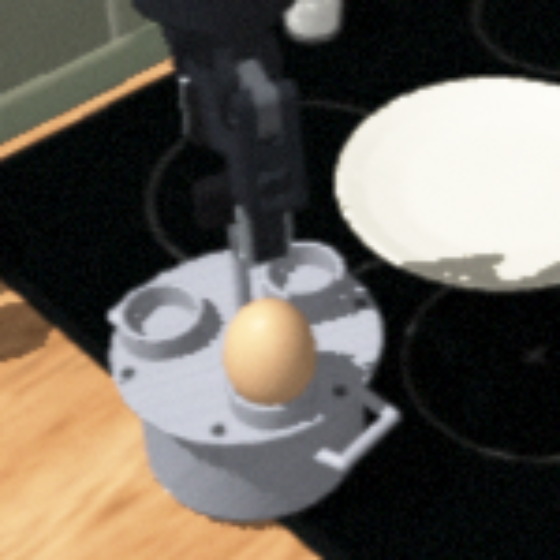

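The fingers straddle the grip bar at about (220,200) in the crop and clear the egg, so I close them.

```bash
python3 -m crank '[0,0,0,0,-0.001,0.002,-1, 0,0,0,0,-0.001,0.002,-1, 0,0,0,0,-0.001,0.002,-1, 0,0,0,0,-0.001,0.002,-1, 0,0,0,0,-0.001,0.002,-1, 0,0,0,0,-0.001,0.002,-1, 0,0,0,0,-0.001,0.002,-1, 0,0,0,0,-0.001,0.002,-1]' 60 && python3 -m crank '[0,0,0,0,0,0,-1, 0,0,0,0,0,0,-1, 0,0,0,0,0,0,-1, 0,0,0,0,0,0,-1]' 60
```

```text
clock: 3.4
eef_pos: [0.5119, 0.189, 0.1465]
tool_rot: [3.142, -0.0, 1.169]
force: [-0.1, -1.1, 1.0]
gripper_width: 0.0134
finger_force: 60.5
clock: 3.73
eef_pos: [0.5119, 0.189, 0.1465]
tool_rot: [3.142, -0.0, 1.169]
force: [-0.1, -0.5, 1.1]
gripper_width: 0.0133
finger_force: 60.5
```

```bash
python3 -m crank '[0,0,0,0,0,-0.003,-1, 0,0,0,0,0,-0.008,-1, 0,0,0,0,0,-0.015,-1, 0,0,0,0,0,-0.023,-1, 0,0,0,0,0,-0.032,-1, 0,0,0,0,0,-0.041,-1, 0,0,0,0,0,-0.047,-1, 0,0,0,0,0,-0.05,-1]' && python3 -c "
from h import *
d=np.radians(50)
go(.555,-.038,.21,d+np.pi/2)
im,d=env.get_image('scene');cv2.imwrite('pics/s2.png',cv2.resize(im[155:345,190:380,::-1],(560,560)))"
```

```text
clock: 4.4
eef_pos: [0.5123, 0.1893, 0.1979]
tool_rot: [3.14, -0.001, 1.169]
force: [-0.8, 0.1, -2.2]
gripper_width: 0.013
finger_force: 60.0
turn [ 0.002 -0.    -1.275] shift [-0.1924  0.1282 -0.0122] rows 11.0
```

View pics/s2.png

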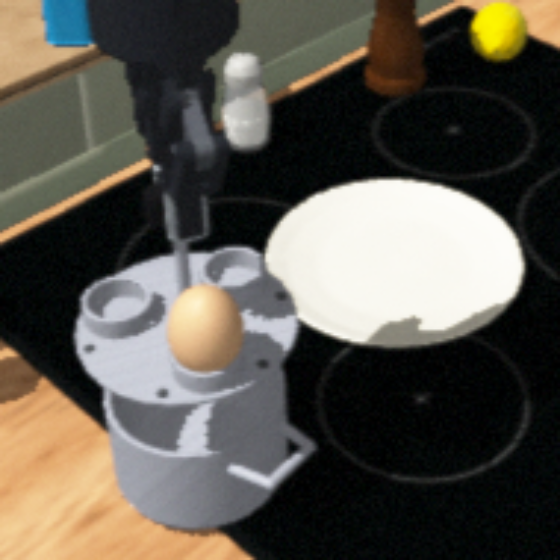

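The rack has lifted clear and is level, with the egg seated at (205,325) in the crop. Next I carry it to the plate.

```bash
python3 -m crank '[0,0,-0.025,-0.004,0.0025,-0.002,-1, 0,0,-0.076,-0.012,0.008,-0.006,-1, 0,0,-0.14,-0.021,0.014,-0.012,-1, 0,0,-0.216,-0.033,0.022,-0.012,-1, 0,0,-0.293,-0.044,0.029,-0.012,-1, 0,0,-0.37,-0.056,0.037,-0.012,-1, 0,0,-0.446,-0.067,0.045,-0.012,-1, 0,0,-0.523,-0.079,0.053,-0.012,-1]' && python3 -c "
from h import *
go(.555,-.038,.21,np.radians(140))"
```

```text
clock: 5.12
eef_pos: [0.5297, 0.0949, 0.2083]
tool_rot: [-3.141, -0.0, 1.696]
force: [0.1, -0.2, -3.1]
gripper_width: 0.0133
finger_force: 60.0
turn [-0.    -0.    -0.748] shift [-0.135   0.0085 -0.0017] rows 6.0
```

```bash
python3 -m crank '[0,0,-0.08,-0.015,0.001,0,-1, 0,0,-0.17,-0.031,0.002,0,-1, 0,0,-0.26,-0.047,0.003,0,-1, 0,0,-0.36,-0.064,0.004,0,-1, 0,0,-0.46,-0.082,0.005,0,-1, 0,0,-0.56,-0.1,0.006,0,-1, 0,0,-0.65,-0.118,0.007,0,-1, 0,0,-0.71,-0.13,0.008,0,-1]' && python3 -m crank '[0,0,-0.03,-0.003,0,0,-1, 0,0,-0.04,-0.004,0,0,-1, 0,0,-0.04,-0.004,0,0,-1, 0,0,-0.04,-0.004,0,0,-1]' && python3 -c "
from h import *
go(.555,-.038,.21,np.radians(140))
s,d=env.get_image('scene');t,d=env.get_image('top')
cv2.imwrite('pics/s3.png',np.hstack([cv2.resize(s[145:305,230:390,::-1],(400,400)),cv2.resize(t[160:260,260:360,::-1],(400,400))]))"
```

```text
clock: 5.78
eef_pos: [0.5533, -0.0349, 0.208]
tool_rot: [-3.14, -0.0, 2.405]
force: [0.8, -0.3, -2.2]
gripper_width: 0.0132
finger_force: 60.0
clock: 6.12
eef_pos: [0.5561, -0.0346, 0.2084]
tool_rot: [3.141, -0.001, 2.441]
force: [-0.0, 0.6, -2.7]
gripper_width: 0.0133
finger_force: 60.0
turn [ 0.    -0.001 -0.002] shift [-0.0013 -0.0033 -0.0016] rows 1.0
```

View pics/s3.png

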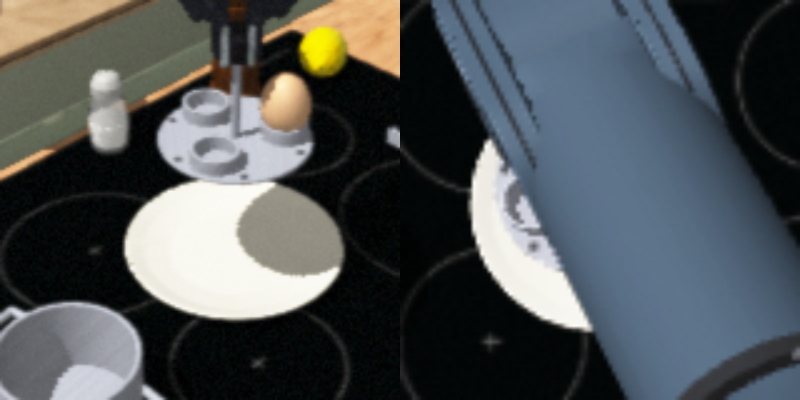

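```bash
python3 -m crank '[0,0,0,-0.002,-0.001,0.006,-1, 0,0,0,-0.003,-0.002,0.018,-1, 0,0,0,-0.003,-0.002,0.034,-1, 0,0,0,-0.003,-0.002,0.052,-1, 0,0,0,-0.003,-0.002,0.07,-1, 0,0,0,-0.003,-0.002,0.086,-1, 0,0,0,-0.003,-0.002,0.098,-1, 0,0,0,-0.003,-0.002,0.104,-1]' && python3 -m crank '[0,0,0,0,0,0.002,-1, 0,0,0,0,0,0.004,-1, 0,0,0,0,0,0.006,-1, 0,0,0,0,0,0.007,-1, 0,0,0,0,0,0.008,-1, 0,0,0,0,0,0.009,-1, 0,0,0,0,0,0.009,-1, 0,0,0,0,0,0.009,-1]'
```

```text
clock: 6.88
eef_pos: [0.5562, -0.0387, 0.1022]
tool_rot: [-3.14, -0.002, 2.442]
force: [-0.2, -0.2, -2.5]
gripper_width: 0.0131
finger_force: 60.0
clock: 7.55
eef_pos: [0.5574, -0.0387, 0.0956]
tool_rot: [3.141, 0.0, 2.442]
force: [0.6, 0.4, -2.4]
gripper_width: 0.013
finger_force: 60.0
```

Force is unchanged, so it is not yet down; creep.

```bash
python3 -m crank '[0,0,0,0,0,0.0005,-1, 0,0,0,0,0,0.001,-1, 0,0,0,0,0,0.001,-1, 0,0,0,0,0,0.001,-1]'; python3 -m crank '[0,0,0,0,0,0.0005,-1, 0,0,0,0,0,0.001,-1, 0,0,0,0,0,0.001,-1, 0,0,0,0,0,0.001,-1]'
```

```text
clock: 7.88
eef_pos: [0.5574, -0.0387, 0.0946]
tool_rot: [3.142, 0.0, 2.442]
force: [-1.2, -0.6, -0.7]
gripper_width: 0.013
finger_force: 60.2
clock: 8.22
eef_pos: [0.5574, -0.0387, 0.0945]
tool_rot: [-3.141, 0.001, 2.442]
force: [-3.9, -1.3, 11.5]
gripper_width: 0.013
finger_force: 62.1
```

```bash
python3 -m crank '[0,0,0,0,0,-0.001,-1, 0,0,0,0,0,-0.001,-0.2, 0,0,0,0,0,-0.001,-0.2, 0,0,0,0,0,-0.001,-0.2, 0,0,0,0,0,-0.001,-0.2, 0,0,0,0,0,-0.001,-0.2]'; python3 -m crank '[0,0,0,0,0,-0.006,-0.2, 0,0,0,0,0,-0.02,-0.2, 0,0,0,0,0,-0.045,-0.2, 0,0,0,0,0,-0.08,0, 0,0,0,0,0,-0.12,1, 0,0,0,0,0,-0.14,1, 0,0,0,0,0,-0.14,1, 0,0,0,0,0,-0.14,1]'
python3 -c "
from h import *
go(.448,-.332,.2,0.0)"
```

```text
clock: 8.72
eef_pos: [0.5574, -0.0387, 0.0944]
tool_rot: [3.142, -0.0, 2.442]
force: [-0.1, 1.1, 0.4]
gripper_width: 0.0343
finger_force: 0.0
clock: 9.38
eef_pos: [0.5579, -0.0386, 0.236]
tool_rot: [3.14, 0.002, 2.442]
force: [-0.1, -0.2, -0.9]
gripper_width: 0.0853
finger_force: 0.0
turn [ 4.000e-03 -1.000e-03  2.442e+00] shift [-0.1049 -0.2952  0.0359] rows 20.0
```

```bash
python3 -m crank '[0,0,0.12,-0.005,-0.015,0,1, 0,0,0.24,-0.01,-0.03,0,1, 0,0,0.36,-0.015,-0.045,0,1, 0,0,0.48,-0.02,-0.06,0,1, 0,0,0.6,-0.026,-0.073,0,1, 0,0,0.72,-0.031,-0.087,0,1, 0,0,0.84,-0.036,-0.1,0,1, 0,0,0.96,-0.041,-0.115,0,1]' ; python3 -c "
from h import *
go(.448,-.332,.2,0.0)"
```

```text
clock: 10.05
eef_pos: [0.5137, -0.1534, 0.2333]
tool_rot: [-3.14, -0.001, 1.476]
force: [1.2, -0.8, -0.4]
gripper_width: 0.0857
finger_force: 0.0
turn [-2.000e-03  1.000e-03  1.476e+00] shift [-0.184  -0.0485  0.0333] rows 12.0
```

```bash
python3 -m crank '[0,0,1.476,-0.12,-0.03,0.02,1, 0,0,1.476,-0.184,-0.048,0.033,1, 0,0,1.476,-0.184,-0.048,0.033,1, 0,0,1.476,-0.184,-0.048,0.033,1, 0,0,1.476,-0.184,-0.048,0.033,1, 0,0,1.476,-0.184,-0.048,0.033,1, 0,0,1.476,-0.184,-0.048,0.033,1, 0,0,1.476,-0.184,-0.048,0.033,1]' ; python3 -c "
from h import *
go(.448,-.332,.1,0.0)
s,_=env.get_image('scene');cv2.imwrite('pics/s4.png',cv2.resize(s[145:345,220:500,::-1],(784,560)))"
```

```text
clock: 10.72
eef_pos: [0.4492, -0.3324, 0.2]
tool_rot: [-3.139, 0.001, 0.474]
force: [0.3, -0.1, -0.0]
gripper_width: 0.0855
finger_force: 0.0
turn [-0.002  0.002  0.474] shift [-0.0007 -0.0007  0.1   ] rows 4.0
```

View pics/s4.png

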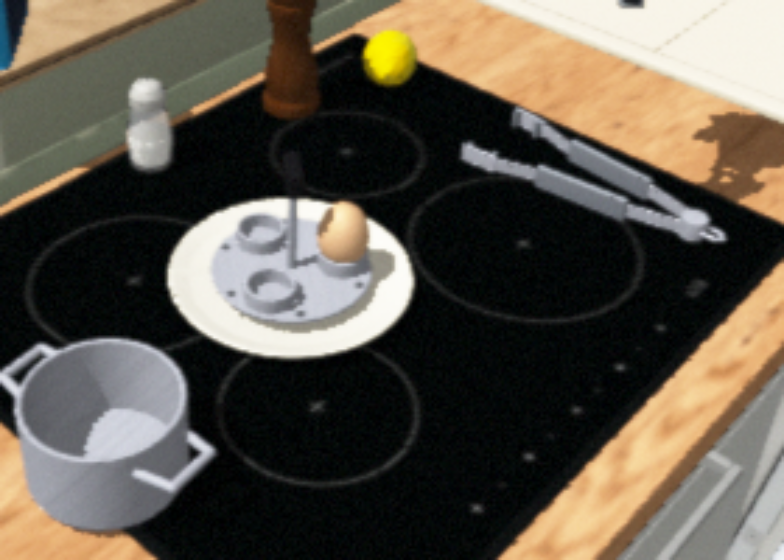

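The rack stands upright, centred on the plate, with the egg at (342,232) in the crop and the tongs undisturbed. Next I finish the turn above the tongs and measure the egg.

```bash
python3 -m crank '[0,0,0.12,0,0,0.03,1, 0,0,0.24,0,0,0.06,1, 0,0,0.36,0,0,0.08,1, 0,0,0.465,0,0,0.1,1, 0,0,0.465,0,0,0.1,1, 0,0,0.465,0,0,0.1,1, 0,0,0.465,0,0,0.1,1]' ; python3 - <<'E'
from h import *
go(.448,-.332,.0,0.01)
cs={};v,u=np.mgrid[:400,:640]
for n in("scene","top"):
    im,d=env.get_image(n);P=cloud(n,d);hsv=cv2.cvtColor(im,cv2.COLOR_RGB2HSV)
    near=(abs(P[...,0]-.53)<.06)&(abs(P[...,1]+.065)<.06)
    m,c,s=blob(near&(hsv[...,0]<22)&(hsv[...,1]>70)&(im[...,0]>90)&(P[...,2]>.03));cs[n]=c;print(n,"egg",c,s,np.percentile(P[m],[2,98],0))
    Q=P[near|(abs(P[...,0]-.56)<.03)&(abs(P[...,1]+.04)<.03)];Q=Q[(Q[:,2]>.098)&(Q[:,2]<.14)]
    print("grip",len(Q),cv2.minAreaRect(Q[:,:2].astype(np.float32)*1000) if len(Q) else 0)
    cv2.imwrite(f"/tmp/{n}5.png",im[...,::-1])
print(tri(cs["scene"],cs["top"]))
for n in cs: print(n,ray(n,*cs[n],.053))
s=cv2.imread("/tmp/scene5.png");t=cv2.imread("/tmp/top5.png")
cv2.imwrite('pics/s5.png',np.hstack([cv2.resize(s[125:255,360:490],(400,400)),cv2.resize(t[175:295,270:430],(400,300))[:,:].copy() if 0 else cv2.resize(t[175:335,270:430],(400,400))]))
E
```

```text
clock: 11.35
eef_pos: [0.4507, -0.3321, 0.102]
tool_rot: [3.142, -0.0, 0.022]
force: [0.3, -0.0, -0.0]
gripper_width: 0.0854
finger_force: 0.0
turn [ 0.    -0.     0.012] shift [-2.70e-03 -1.00e-04  1.02e-01] rows 3.0
scene egg [342.4        228.25090909] [334 217  18  22 275] [[ 0.50815068 -0.07785678  0.04174334]
 [ 0.53755916 -0.04817471  0.08077854]]
grip 118 ((554.9946899414062, -36.022464752197266), (13.844352722167969, 39.18622589111328), 51.98814010620117)
top egg [319.33333333 217.71969697] [313 211  14  14 132] [[ 0.50808889 -0.08718844  0.05758519]
 [ 0.5458667  -0.05128191  0.08452705]]
grip 66 ((554.5595703125, -37.62176513671875), (13.657029151916504, 35.550750732421875), 51.16875457763672)
[ 0.52786954 -0.06999044  0.05297029]
scene [ 0.52816826 -0.06979011  0.053     ]
top [ 0.52756597 -0.0701953   0.053     ]
```

View pics/s5.png

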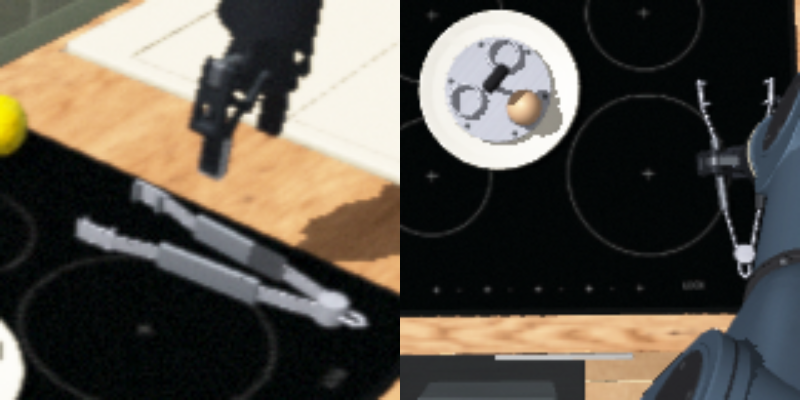

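The gripper is above the tongs' sleeves (right panel, finger at (720,160)). The egg triangulates to (0.528, -0.070, 0.053), which agrees with the rack's pose. I descend onto the sleeves.

```bash
python3 -m crank '[0,0,0.012,-0.002,0,0.03,1, 0,0,0.012,-0.002,0,0.06,1, 0,0,0.012,-0.002,0,0.08,1, 0,0,0.012,-0.002,0,0.09,1, 0,0,0.012,-0.002,0,0.097,1, 0,0,0.012,-0.002,0,0.1,1, 0,0,0.012,-0.002,0,0.1,1, 0,0,0.012,-0.002,0,0.1,1]'; python3 -c "
from h import *
go(.448,-.332,.0,0.01)"
```

```text
clock: 12.12
eef_pos: [0.4491, -0.3325, 0.0025]
tool_rot: [3.141, -0.001, 0.005]
force: [0.2, 0.1, 0.1]
gripper_width: 0.0856
finger_force: 0.0
turn [ 0.001 -0.001 -0.005] shift [-0.0011 -0.0005  0.0025] rows 1.0
```

Now close to about 52 mm (0.22), low force limit.

```bash
python3 -m crank '[0,0,0,-0.001,0,0.001,0.5, 0,0,0,-0.001,0,0.001,0.38, 0,0,0,-0.001,0,0.001,0.3, 0,0,0,-0.001,0,0.001,0.26, 0,0,0,-0.001,0,0.001,0.22, 0,0,0,-0.001,0,0.001,0.22, 0,0,0,-0.001,0,0.001,0.22, 0,0,0,-0.001,0,0.001,0.22]' 30; python3 -m crank '[0,0,0,0,0,0,0.22, 0,0,0,0,0,0,0.22, 0,0,0,0,0,0,0.22]'
```

```text
clock: 12.78
eef_pos: [0.4482, -0.3328, 0.0021]
tool_rot: [3.14, -0.002, 0.005]
force: [-2.4, 1.3, 13.8]
gripper_width: 0.0524
finger_force: 12.7
clock: 13.03
eef_pos: [0.4482, -0.3329, 0.0021]
tool_rot: [3.14, -0.002, 0.005]
force: [-2.0, 0.2, 13.7]
gripper_width: 0.0522
finger_force: 12.7
```

```bash
python3 -m crank '[0,0,0,0,0,-0.002,0.22, 0,0,0,0,0,-0.005,0.22, 0,0,0,0,0,-0.01,0.22, 0,0,0,0,0,-0.017,0.22, 0,0,0,0,0,-0.026,0.22, 0,0,0,0,0,-0.037,0.22, 0,0,0,0,0,-0.046,0.22, 0,0,0,0,0,-0.05,0.22]'; python3 - <<'E'
from h import *
s,d=env.get_image('scene');P=cloud('scene',d)
T=P[(P[...,0]>.3)&(P[...,0]<.6)&(P[...,1]<-.26)&(P[...,1]>-.41)&(P[...,2]>.03)&(P[...,2]<.11)]
for a,b in((.30,.33),(.33,.36),(.36,.40),(.50,.53),(.53,.55),(.55,.58)):
    S=T[(T[:,0]>a)&(T[:,0]<b)]
    if len(S):print(a,len(S),S[:,1].min(),S[:,1].max(),np.percentile(S[:,2],[2,98]))
m=T[:,0].max();print(m)
cv2.imwrite('pics/s6.png',cv2.resize(s[145:245,360:500,::-1],(784,560)))
E
```

```text
clock: 13.7
eef_pos: [0.4481, -0.3326, 0.0524]
tool_rot: [3.14, -0.002, 0.005]
force: [-0.1, -0.1, -1.2]
gripper_width: 0.0522
finger_force: 8.3
0.3 8 -0.3409096729389891 -0.3258398556262696 [0.05950043 0.06207705]
0.33 115 -0.34544447020402813 -0.3195507216406708 [0.05116811 0.07138989]
0.36 155 -0.3518731302370013 -0.3124749326811281 [0.05374771 0.06895608]
0.5 93 -0.3687265151102497 -0.29037309122665617 [0.05486804 0.07008836]
0.53 94 -0.3698097754857513 -0.2889657306849536 [0.05538963 0.07375852]
0.55 76 -0.3716895061668889 -0.2874462070432737 [0.05470715 0.07398287]
0.567047908137093
```

View pics/s6.png

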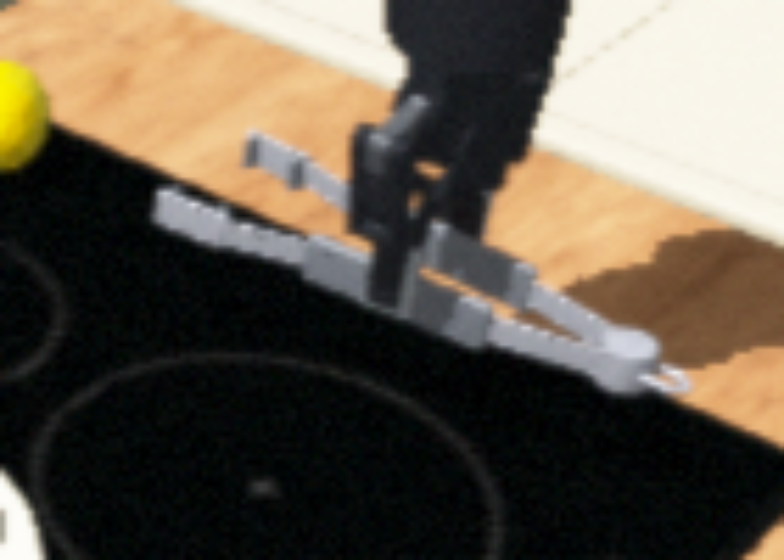

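The tongs hang level in the fingers, open, with the tips at the upper left near (160,210) and (250,150) in the crop.

```bash
python3 -c "
from h import *
go(.414,-.211,.06,.89)"
```

```text
turn [ 0.002 -0.001 -0.885] shift [-0.0336 -0.1218 -0.0077] rows 8.0
```

```bash
python3 -m crank '[0,0,-0.03,-0.001,-0.004,-0.003,0.22, 0,0,-0.09,-0.003,-0.012,-0.007,0.22, 0,0,-0.16,-0.006,-0.022,-0.008,0.22, 0,0,-0.23,-0.009,-0.032,-0.008,0.22, 0,0,-0.3,-0.011,-0.041,-0.008,0.22, 0,0,-0.37,-0.014,-0.051,-0.008,0.22, 0,0,-0.44,-0.017,-0.061,-0.008,0.22, 0,0,-0.5,-0.019,-0.069,-0.008,0.22]'; python3 -c "
from h import *
go(.414,-.211,.06,.89)"
```

```text
clock: 14.42
eef_pos: [0.4274, -0.262, 0.0582]
tool_rot: [-3.141, 0.0, 0.51]
force: [0.0, -0.4, -1.5]
gripper_width: 0.0525
finger_force: 8.3
turn [-0.001  0.    -0.38 ] shift [ 0.0132 -0.051  -0.0017] rows 4.0
```

```bash
python3 -m crank '[0,0,-0.07,0.002,-0.009,0,0.22, 0,0,-0.14,0.005,-0.019,-0.001,0.22, 0,0,-0.21,0.007,-0.028,-0.002,0.22, 0,0,-0.28,0.01,-0.037,-0.002,0.22, 0,0,-0.34,0.012,-0.046,-0.002,0.22, 0,0,-0.38,0.013,-0.051,-0.002,0.22, 0,0,-0.38,0.013,-0.051,-0.002,0.22, 0,0,-0.38,0.013,-0.051,-0.002,0.22]'; python3 - <<'E'
from h import *
for n in ('scene','top'):
    im,d=env.get_image(n);P=cloud(n,d)
    st=env.get_state();y=st["tool_rot"][2];D=P-st["eef_pos"]
    X=D[...,0]*np.cos(y)+D[...,1]*np.sin(y);Y=-D[...,0]*np.sin(y)+D[...,1]*np.cos(y)
    for a,b in((-.12,-.08),(.05,.08),(.085,.1),(.1,.125)):
        m=(X>a)&(X<b)&(abs(Y)<.06)&(P[...,2]>.045)&(P[...,2]<.1)
        if m.sum()>5:print(n,a,m.sum(),"Y",Y[m].min().round(4),Y[m].max().round(4),"Z",np.percentile(P[m][:,2],[2,98]).round(4),"Xmax",X[m].max().round(4))
    if n=='scene':cv2.imwrite('pics/s7.png',cv2.resize(im[175:295,270:430,::-1],(784,588)))
go(.4644,-.1485,.043,.89);go(.4644,-.1485,.06,.89)
E
```

```text
clock: 15.08
eef_pos: [0.4148, -0.2123, 0.0605]
tool_rot: [-3.141, 0.0, 0.884]
force: [-0.1, 0.3, -1.2]
gripper_width: 0.0522
finger_force: 8.3
scene -0.12 149 Y -0.014 0.0127 Z [0.061 0.08 ] Xmax -0.0802
scene 0.05 128 Y -0.0347 0.0377 Z [0.064  0.0782] Xmax 0.0791
scene 0.085 98 Y -0.0384 0.0431 Z [0.0626 0.0813] Xmax 0.0999
scene 0.1 118 Y -0.038 0.0447 Z [0.0635 0.0811] Xmax 0.1194
top 0.05 22 Y -0.0343 0.0358 Z [0.0633 0.0836] Xmax 0.079
top 0.085 21 Y -0.0361 0.0397 Z [0.0692 0.0845] Xmax 0.0997
top 0.1 25 Y -0.0375 0.0411 Z [0.0675 0.0844] Xmax 0.1189
turn [ 0.     0.    -0.007] shift [ 0.0811 -0.0026  0.0174] rows 2.0
turn [ 0.     0.    -0.007] shift [ 0.0811 -0.0026  0.0004] rows 2.0
```

View pics/s7.png

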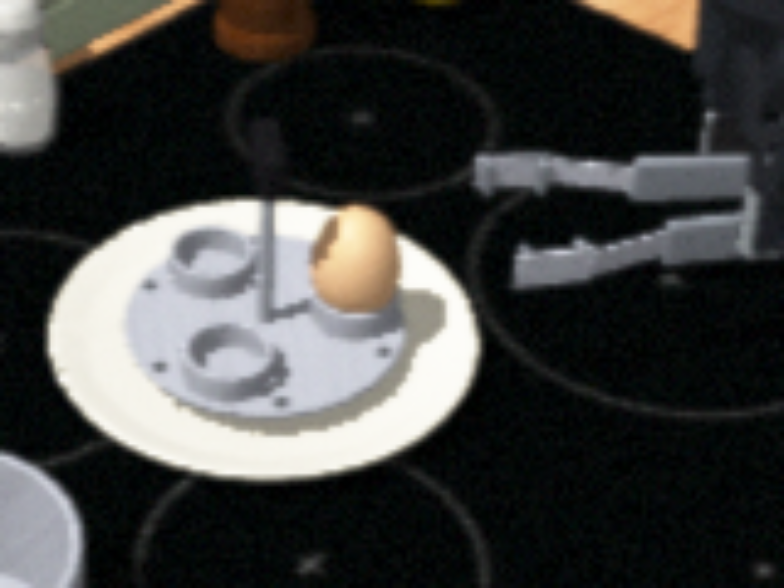

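The open jaws at (500,170) and (540,265) in the crop line up with the egg at (358,260). I lower them and slide them around the egg.

```bash
python3 -m crank '[0,0,0,0.004,0,0.006,0.22, 0,0,0,0.012,0,0.013,0.22, 0,0,0,0.022,-0.001,0.018,0.22, 0,0,0,0.034,-0.001,0.018,0.22, 0,0,0,0.046,-0.001,0.018,0.22, 0,0,0,0.058,-0.001,0.018,0.22, 0,0,0,0.07,-0.001,0.018,0.22, 0,0,0,0.078,-0.001,0.018,0.22]'; python3 -m crank '[0,0,0,0.002,0,0,0.22, 0,0,0,0.003,0,0,0.22, 0,0,0,0.003,0,0,0.22, 0,0,0,0.003,0,0,0.22]'; python3 - <<'E'
from h import *
go(.4644,-.1485,.042,.884)
im,d=env.get_image('scene');t,_=env.get_image('top')
cv2.imwrite('pics/s8.png',np.hstack([cv2.resize(im[185:265,310:390,::-1],(400,400)),cv2.resize(t[185:265,270:350,::-1],(400,400))]))
P=cloud('scene',d);st=env.get_state();y=st["tool_rot"][2];D=P-st["eef_pos"]
X=D[...,0]*np.cos(y)+D[...,1]*np.sin(y);Y=-D[...,0]*np.sin(y)+D[...,1]*np.cos(y)
hsv=cv2.cvtColor(im,cv2.COLOR_RGB2HSV);m=(X>.06)&(X<.14)&(abs(Y)<.06)&(P[...,2]>.04)&(P[...,2]<.1)
e=m&(hsv[...,1]>70)&(hsv[...,0]<22)
print("egg ray mean",P[e].mean(0),"X",X[e].min(),X[e].max(),"Y",Y[e].min(),Y[e].max());j=m&(hsv[...,1]<50)&(X<.122)
print("jaws Y",Y[j].min(),Y[j].max())
E
```

```text
clock: 15.85
eef_pos: [0.4649, -0.1496, 0.0424]
tool_rot: [3.141, -0.001, 0.886]
force: [-0.0, -0.3, -0.9]
gripper_width: 0.052
finger_force: 8.3
clock: 16.18
eef_pos: [0.4649, -0.1495, 0.0425]
tool_rot: [-3.142, 0.001, 0.884]
force: [0.2, 0.4, -0.1]
gripper_width: 0.0524
finger_force: 8.3
turn [-0.     0.001  0.   ] shift [ 0.0005 -0.0011  0.0005] rows 1.0
egg ray mean [ 0.5209891  -0.06032031  0.06555398] X 0.08318255638370939 0.1222397912308626 Y -0.004045444104847647 0.024636172501983043
jaws Y -0.04012218289279457 0.04292611415201039
```

View pics/s8.png

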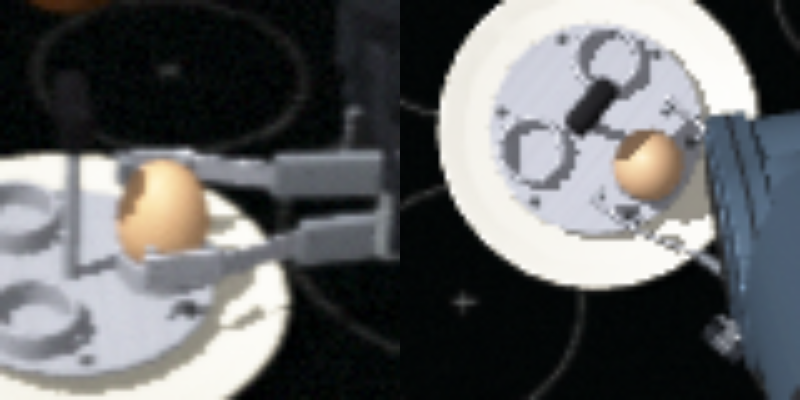

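The jaws straddle the egg symmetrically: (160,215) in the left crop and (650,165) in the right. I close them, raising 2 mm to offset the pads' swing.

```bash
python3 -m crank '[0,0,0,0,0,0,0.17, 0,0,0,0,0,0,0.12, 0,0,0,0,0,-0.001,0.08, 0,0,0,0,0,-0.001,0.04, 0,0,0,0,0,-0.002,0, 0,0,0,0,0,-0.002,-0.04, 0,0,0,0,0,-0.002,-0.08, 0,0,0,0,0,-0.002,-0.15]' 27; python3 -m crank '[0,0,0,0,0,0,-0.4, 0,0,0,0,0,0,-1, 0,0,0,0,0,0,-1, 0,0,0,0,0,0,-1, 0,0,0,0,0,0,-1, 0,0,0,0,0,0,-1]' 27
```

```text
clock: 16.95
eef_pos: [0.4653, -0.149, 0.0445]
tool_rot: [-3.141, 0.0, 0.885]
force: [-0.7, -0.3, -1.7]
gripper_width: 0.04
finger_force: 27.1
clock: 17.45
eef_pos: [0.4653, -0.149, 0.0445]
tool_rot: [-3.141, 0.0, 0.885]
force: [-0.3, -0.4, -0.5]
gripper_width: 0.0397
finger_force: 27.2
```

```bash
python3 -m crank '[0,0,0,0,0,-0.002,-1, 0,0,0,0,0,-0.006,-1, 0,0,0,0,0,-0.012,-1, 0,0,0,0,0,-0.019,-1, 0,0,0,0,0,-0.027,-1, 0,0,0,0,0,-0.035,-1, 0,0,0,0,0,-0.043,-1, 0,0,0,0,0,-0.051,-1]'; python3 -m crank '[0,0,0,0,0,-0.008,-1, 0,0,0,0,0,-0.018,-1, 0,0,0,0,0,-0.028,-1, 0,0,0,0,0,-0.038,-1, 0,0,0,0,0,-0.048,-1, 0,0,0,0,0,-0.057,-1, 0,0,0,0,0,-0.064,-1, 0,0,0,0,0,-0.068,-1]';  python3 -m crank '[0,0,0,0,0,-0.001,-1, 0,0,0,0,0,-0.001,-1, 0,0,0,0,0,-0.001,-1, 0,0,0,0,0,-0.001,-1, 0,0,0,0,0,-0.001,-1, 0,0,0,0,0,-0.001,-1, 0,0,0,0,0,-0.001,-1, 0,0,0,0,0,-0.001,-1]'; python3 - <<'E'
from h import *
im,d=env.get_image('scene');P=cloud('scene',d);hsv=cv2.cvtColor(im,cv2.COLOR_RGB2HSV)
e=(abs(P[...,0]-.528)<.04)&(abs(P[...,1]+.07)<.04)&(hsv[...,1]>70)&(hsv[...,0]<22)&(P[...,2]>.03)
print(e.sum(),P[e].min(0),P[e].max(0))
cv2.imwrite('pics/s9.png',cv2.resize(im[100:300,200:480,::-1],(784,560)))
E
```

```text
clock: 18.12
eef_pos: [0.4655, -0.149, 0.0966]
tool_rot: [3.141, -0.0, 0.885]
force: [-0.2, 0.4, -2.4]
gripper_width: 0.04
finger_force: 27.4
clock: 18.78
eef_pos: [0.4657, -0.149, 0.1646]
tool_rot: [3.141, -0.0, 0.885]
force: [0.2, -0.7, -1.2]
gripper_width: 0.04
finger_force: 27.4
clock: 19.45
eef_pos: [0.4653, -0.1489, 0.1643]
tool_rot: [-3.141, 0.0, 0.885]
force: [-0.9, -0.6, -2.2]
gripper_width: 0.0402
finger_force: 27.4
228 [ 0.50833984 -0.08080728  0.15084543] [ 0.54347319 -0.04659913  0.20101328]
```

View pics/s9.png

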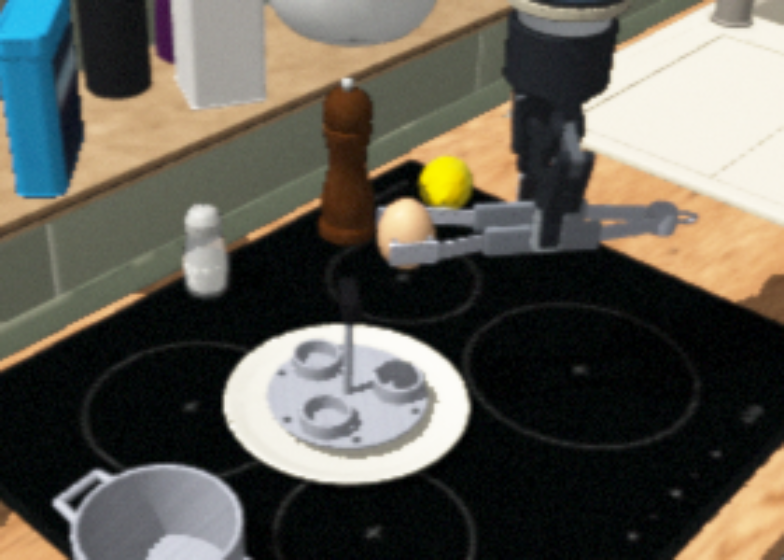

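The tongs hold the egg level at (406,232) in the crop, its top at z ≈ 0.201 (+0.12 m). The rack stands on the plate, and the shaker, mill and lemon are untouched.

```bash
python3 -c "
from plant import env
print(env.job_done())"
```

```text
the job is handed in; nothing more can be done
None
```

The job is handed in at about 19.5 s: the rack stands upright in the middle of the plate, and the tongs hold the egg still about 12 cm above where it sat, with the salt shaker, pepper mill and lemon undisturbed.

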